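# Show the hip flask from the sprung-lid display case

### The job

A customer would like to look at the flat steel hip flask in the clear-lidded display case. Press down on the front of the lid until its touch latch clicks, then keep your fingers on it so that the sprung lid comes up gently, never flying up, until it stands fully open. Then reach in under the open lid, lift the flask out and set it down gently, upright, on the cork mat, leaving the lid open and the other goods standing where they are.

Things in the scene. Friction and masses are not known exactly. Their poses are not given: they have to be found in the camera images.
- case: Fixed wooden display case, 240 deep (x) by 390 wide (y), under a hinged lid. Origin: centre of its underside, on the table; x points from its low front (robot's side) to its high back. Walls 10 thick; front wall 95 high, back wall 150, side rims slope between; inner floor 12 above the table. Three goods stand in a row across it, in any order: hip flask, lantern, mug.
- lid (a joint): Lid hinge, rad: 0 = shut on its latch, 1.12 = fully open at its stop. Lid: clear pane in an aluminium frame, 246 from hinge to front edge, 390 wide, 10 thick. Shut it slopes 0.199 down to the front. Once unlatched, sprung hinges drive it up (3 N at the front edge at first, 1 N at the end) and hold it open. Let go early it flies up at 5 rad/s; ease it up well below 2.5 rad/s.
- lid_hinge (a point): Middle of the hinge line: on the lid's underside at the rear edge, over the outside of the case's back wall (120 behind the case's centre), 150 above the table; the hinge runs along the case's y. Turns with the lid: x points along the lid away from its front edge, z out of its upper, outer face. Fully open the lid slopes 53 deg up towards the robot, front edge 346 high, overhanging the goods.
- lid_press (a point): Good place to press: on the lid's upper face, middle of its 40 wide front frame bar, 222 from the hinge line, 24 behind the front edge. Same axes as lid_hinge. Pressed here with 5 to 6 N it sinks about 4 and the latch lets go; it can sink 6 at most. Joint then about -0.02, lowest -0.026. The latch does not catch again during this job.
- latch (a point): Top of the black touch latch, 52 wide (y), 22 deep (x), fixed inside the middle of the case's front wall, 6 below its rim; a steel striker 18 long hangs from the lid into it. Axes as the case.
- flask_mid (a point): Centre of the hip flask, half-way up. A flat steel flask standing upright: body 70 wide (x) by 25 thick (y) by 68 high, then a neck and a round 22 cap, 88 high in all (point 44 above the base). 120 to 240 g. Grasp it across the 25 thickness. z is up.
- mat: Square cork mat, 160 by 160, 4 thick, fixed flat on the table, to the left or right of the case. Origin: centre of its underside on the table; its top is 4 above that.
- lantern_mid (a point): Centre of a small black and glass lantern standing in the case: 56 across, 84 high with its wire handle; the point is 41 above its base. Leave it alone.
- mug_mid (a point): Centre of a steel mug standing in the case: 66 across, 72 high, with a wire handle reaching 55 from its axis along its x; the point is 36 above its base. Leave it alone.
- cartons: Fixed stack of cartons, 120 (x) by 140 (y), 174 high, on the table at the other side of the case from the mat. Origin: centre of its underside.
- cartridge_mid (a point): Centre of a squat gas cartridge, 90 across, 72 high, on the table left of the case; the point is 34 above its base. Leave it alone.
- cup_mid (a point): Centre of a shallow steel camp cup, 120 across the rim, 45 high, wire handle reaching 114 from its axis along its x, on the table right of the case; the point is 23 above its base. Leave it alone.
There are look-alikes about, which are no part of the job. Of the things that look like the mat, the largest one is meant.

How it is judged (in metres and radians):
On the way, in this order (a step that is already met when the one before it is completed fails the run):
1. the latch has let go and the lid is on its way up (value of joint lid above 0.12 rad).
2. the lid stands fully open (value of joint lid above 1.05 rad and velocity of joint lid below 0.3 rad/s), for 0.2 s.
3. the flask is lifted off the case's floor in the fingers, lid still open (height (world z) of flask_mid above 0.12 m and contact force between the fingers and flask above 0.5 N and value of joint lid above 1 rad), for 0.1 s.
At the end, for the whole second after the job is handed in: The hip flask stands upright (within 0.1 rad) and still on the cork mat, its centre over the mat (within 80 mm of the mat's centre along each of its sides) and its base on it (within 5 mm), and the lid is fully open (over 1.05 rad) (x of flask_mid in the frame of mat between -0.08 and 0.08 m and y of flask_mid in the frame of mat between -0.08 and 0.08 m and z of flask_mid in the frame of mat between 0.043 and 0.053 m and angle between flask_mid's own z axis and vertical below 0.1 rad and linear speed of flask below 0.02 m/s and value of joint lid above 1.05 rad); the robot touches nothing.
It fails at once if the lid flies open (faster than 2.5 rad/s) (velocity of joint lid above 2.5 rad/s).
It fails at once if the flask is dropped (falls free at over 0.45 m/s, about 10 mm) (linear speed of flask above 0.45 m/s and contact force between the fingers and flask below 0.05 N).
It fails at once if the lantern or the mug in the case is knocked over or pushed more than 30 mm (distance of any of lantern_mid, mug_mid from where it was at the start of the episode above 0.03 m or angle between any of lantern_mid, mug_mid's own z axis and vertical above 0.4 rad).
It fails at once if the gas cartridge or the camp cup on the table is knocked over or pushed more than 30 mm (distance of any of cartridge_mid, cup_mid from where it was at the start of the episode above 0.03 m or angle between any of cartridge_mid, cup_mid's own z axis and vertical above 0.4 rad).
It also fails if it takes over 72 s, if anything falls off the work surface, if the arm or the gripper's body presses on something with over 40 N, if the wrist force passes 120 N, or if a joint passes its speed limit or range.

### The arm

A 6-joint arm with a two-finger parallel gripper is mounted at the origin on the work surface. World frame = base frame: x ahead of the robot, y to its left, z up, the work surface at z = 0. Lengths are in mm, angles in rad, forces in N, time in s.
With the tool pointing down it reaches from about 400 to 925 mm from the base axis. Payload 12.5 kg.
Tool frame: the origin (TCP) lies midway between the tips of the shut fingers; the grasp point (between the pads) lies 19 mm behind it; y points along the fingers, z is the direction in which the jaws open and shut, and the axes are right-handed (so a half turn about y gives the same grasp; the last joint's range is limited). The gripper opens to 95 mm and grips with 3 to 60 N. Pads are 20 mm wide; open, the fingers measure 119 mm over their backs; the gripper's body (75 mm by 180 mm) begins 59 mm behind the grasp point.
Start: joints at [-1.382, 0.491, 1.559, -0, 1.092, -0.106], TCP at [181.616, -598.049, 214.661] pointing down, gripper open.
Joint ranges: [-3.1, 3.1], [-0.84, 2.19], [0.05, 2.79], [-1.13, 4.28], [0.06, 2.93], [-2.69, 2.69]. Speed limits (rad/s): [2.22, 2.22, 2.79, 3.14, 3.14, 3.14].

### API

Orientations are given as a unit quaternion [x, y, z, w].
In Python, from plant import env gives the robot as it stands. The module is installed in compiled form; this text tells all that it offers.
- The arm moves only by the shell command python3 -m inch 'ROWS' [FORCE]. ROWS is JSON, a list of rows, each an object with "fingers": the finger opening in mm, from 0 to 95.1; "translation": the shift along the tool's x, y, z in units of 30 mm (1.0 is 30 mm), a list of three; "rot": the turn, a rotation vector about the tool's x, y, z in units of 8 degrees (1.0 is 8 degrees), a list of three. In form: [{"fingers": fingers, "translation": [tx, ty, tz], "rot": [ax, ay, az]}, ...]. A call has exactly 10 rows; each row is the pose to reach, as a shift and turn from the pose measured when the call began, along the tool's axes at that moment; what a row does not reach only later rows make up. A row lasts 1/10 s, in which the tool goes at most 50 mm and 8.59 degrees, less where a joint would pass 70% of its speed; a pose out of reach is approached as far as the arm can. A call with a gripper value outside its range is refused whole. The fingers move at their own pace and stop on an object; FORCE is the grip in N (left out, the last holds). Time passes only in rows, so rows that repeat a pose let the fingers close, or fill a call up. It gives the time, the measured TCP pose, the force and the opening at its end, in the units of the state.
- env.state(): the state, without advancing time (a new reading comes with each control period).
- env.grab_frame(name): name is "scene" or "top"; returns a dict with "color" (480x640x3 uint8, red, green, blue), "fx", "fy", "cx", "cy" (pixels), "R" (3x3) and "t" (3): a world point X has camera coordinates R X + t. Camera axes: x right, y down, z forward; pixel columns grow to the right and rows downward; lengths in mm; the calibration is good to about 2 mm. A picture is of the moment at which its call begins. There is no depth.
- env.finish_job(): hands the job in, once; it reports no verdict.
Trained networks look in the newest picture that a camera, given by its name, has taken for a name from the list of things; names that differ only in an ending like _2 or _b are one class to them, and where a whole thing is asked for, a point or a joint stands for the part that bears it (a point fixed in the world has none). Each returns a list of dicts, best first, with "score" (0 to 1); they miss things now and then, are a little off and sometimes report something else, mostly with a low value. They report only what shows in the picture. A call takes as long as a camera call. They do not tell look-alikes from the thing itself.
- env.trace(camera, query): "region" (480x640 bool, what is visible of it).
- env.mark_of(camera, query): "point" ([x, y, z] in mm, in world coordinates, good to about 4 mm: a listed point, or the origin of a listed thing).
The state is a dict: "time": time; "joints": joint angles; "dq": joint speeds; "joint_torque": joint torques, N m; "position": TCP position; "orientation": TCP orientation; "ft_force": force on the tool from outside, world axes, zero at the start; "moment": the same for the moment, N m; "finger_gap": finger opening in mm.
Only numpy, scipy, OpenCV 4.12 (cv2) and the standard library are available. Lean on these libraries where they do the work, as an engineer would, in place of code of your own. Each camera call takes 0.05 s, during which the arm holds its last target.

## Working session

There is one attempt and no reset: what is moved stays moved. The work goes in short steps, Python scripts to look and compute and a shell command to move; the robot and the scene stay as the last step left them, time stands still between calls to the robot, and variables do not carry over. Pictures are saved under pics/ and viewed, and the job is handed in when it is done.

```bash
mkdir -p pics
cat > h.py <<'E'
import numpy as np, cv2
from plant import env
from scipy.spatial.transform import Rotation as R
def snap(cam,name):
    f=env.grab_frame(cam); cv2.imwrite(f'pics/{name}.png',cv2.cvtColor(f['color'],cv2.COLOR_RGB2BGR)); return f
def proj(f,X):
    c=np.array(f['R'])@np.array(X,float)+np.array(f['t']); return (round(f['fx']*c[0]/c[2]+f['cx'],1),round(f['fy']*c[1]/c[2]+f['cy'],1))
def ray(f,u,v,z):
    Rm=np.array(f['R']);t=np.array(f['t']);o=-Rm.T@t;d=Rm.T@np.array([(u-f['cx'])/f['fx'],(v-f['cy'])/f['fy'],1]);return o+d*(z-o[2])/d[2]
def st():
    s=env.state();print('t',s['time'],'p',np.round(s['position'],1),'q',np.round(s['orientation'],3),'F',np.round(s['ft_force'],1),'gap',s['finger_gap'],'j',np.round(s['joints'],2));return s
E
python3 - <<'E'
from h import *
s=st();print(R.from_quat(s['orientation']).as_matrix().round(3))
for c in ['scene','top']:
    f=snap(c,c+'0')
    print(c,f['fx'],f['cx'],f['cy'],'cam',-np.array(f['R']).T@np.array(f['t']))
    for n in ['case','lid_hinge','lid_press','latch','flask_mid','mat','lantern_mid','mug_mid','cartons','cartridge_mid','cup_mid']:
        print(n,[(round(float(d['score']),2),np.round(d['point'],0).tolist(),proj(f,d['point'])) for d in env.mark_of(c,n)])
E
```

```text
t 0.0 p [ 181.6 -597.8  214. ] q [-0.104  0.7   -0.699  0.104] F [ 0.5 -0.3  1.1] gap 95.03113507190774 j [-1.38  0.49  1.56 -0.    1.09 -0.11]
[[-0.957 -0.     0.291]
 [-0.291  0.001 -0.957]
 [-0.    -1.    -0.001]]
scene 525.9964965695281 315.2458142536047 234.77963366997022 cam [1118.10367854 -594.45970465 1089.15818474]
case [(0.73, [647.0, 19.0, -2.0], (np.float64(343.6), np.float64(286.3)))]
lid_hinge [(0.83, [764.0, 22.0, 147.0], (np.float64(387.6), np.float64(276.9)))]
lid_press [(0.76, [547.0, 15.0, 115.0], (np.float64(314.9), np.float64(235.6))), (0.63, [706.0, -369.0, 21.0], (np.float64(241.0), np.float64(404.6)))]
latch [(0.57, [553.0, 14.0, 89.0], (np.float64(316.1), np.float64(244.0)))]
flask_mid []
mat [(0.94, [408.0, -179.0, 3.0], (np.float64(221.9), np.float64(276.2))), (0.84, [362.0, 2.0, 0.0], (np.float64(262.6), np.float64(229.3))), (0.71, [415.0, -393.0, 1.0], (np.float64(152.7), np.float64(330.8)))]
lantern_mid []
mug_mid []
cartons [(0.64, [444.0, 390.0, -0.0], (np.float64(376.0), np.float64(175.7)))]
cartridge_mid [(0.64, [698.0, 359.0, 35.0], (np.float64(441.
[... 392 characters left out ...]
0, 16.0, 123.0], (np.float64(314.6), np.float64(248.9)))]
latch [(0.83, [548.0, 12.0, 94.0], (np.float64(316.6), np.float64(252.8))), (0.18, [708.0, -369.0, 25.0], (np.float64(485.1), np.float64(183.4)))]
flask_mid []
mat [(0.95, [414.0, -391.0, -2.0], (np.float64(499.5), np.float64(314.5))), (0.84, [408.0, -177.0, 4.0], (np.float64(403.7), np.float64(318.6))), (0.78, [366.0, 5.0, 0.0], (np.float64(322.4), np.float64(339.1)))]
lantern_mid []
mug_mid []
cartons [(0.59, [444.0, 389.0, -0.0], (np.float64(152.9), np.float64(306.6)))]
cartridge_mid [(0.69, [695.0, 356.0, 35.0], (np.float64(165.5), np.float64(194.8)))]
cup_mid [(0.79, [705.0, -370.0, 26.0], (np.float64(485.8), np.float64(184.4)))]
```

View pics/scene0.png

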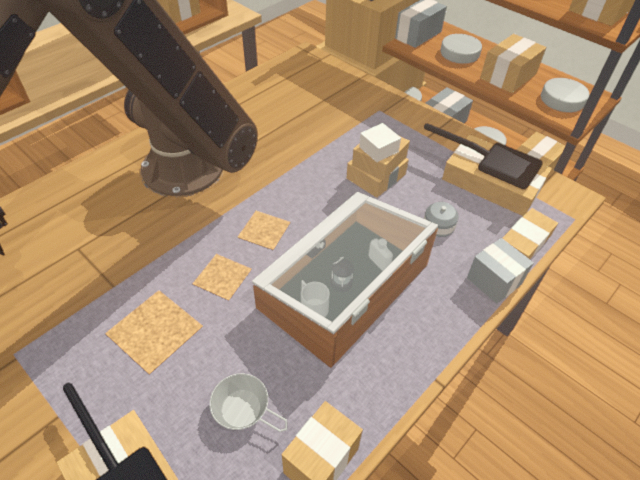

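View pics/top0.png

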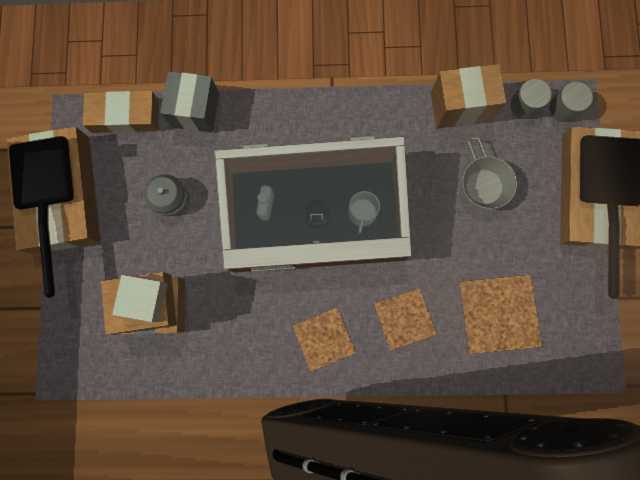

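The top view shows the flask at about (265,203), left in the case. The lantern is at (317,213) and the mug at (364,209). The largest mat is at (500,314), right of the case. I'll refine the case yaw and flask pose next.

Run:
```python
from h import *
f=snap('top','top1')
for n in ['lid_hinge','flask_mid','lantern_mid','mug_mid','mat','case']:
    for d in env.trace('top',n):
        m=d['region'].astype(np.uint8); c=max(cv2.findContours(m,0,2)[0],key=cv2.contourArea); r=cv2.minAreaRect(c)
        print(n,round(float(d['score']),2),m.sum(),np.round(cv2.boxPoints(r),1).tolist(),round(r[2],1))
# white lid corners by eye: front bar lower corners / z
hz=lambda s:150-s*np.sin(.199)
for u,v,z in [(225,269,111),(411,256,111),(217,152,158),(404,139,158)]: print(u,v,ray(f,u,v,z).round(0))
print('flask',ray(f,265,203,70).round(0),'lantern',ray(f,317,213,53).round(0),'mug',ray(f,364,209,60).round(0))
im=cv2.imread('pics/top1.png')[130:280,210:420]; cv2.imwrite('pics/topz1.png',cv2.resize(im,None,fx=3.8,fy=3.8,interpolation=2))
```

```text
lid_hinge 0.7 1377 [[137.0, 194.0], [165.0, 166.0], [195.0, 196.0], [167.0, 224.0]] 45.0
lid_hinge 0.67 22711 [[214.3000030517578, 146.39999389648438], [403.5, 132.6999969482422], [412.5, 256.5], [223.3000030517578, 270.20001220703125]] 85.9
flask_mid 0.56 22688 [[214.3000030517578, 146.5], [403.5, 132.60000610351562], [412.5, 255.60000610351562], [223.3000030517578, 269.5]] 85.8
lantern_mid 0.57 23490 [[214.10000610351562, 146.3000030517578], [404.1000061035156, 132.5], [413.3999938964844, 260.20001220703125], [223.39999389648438, 274.0]] 85.8
mat 0.59 2387 [[374.0, 303.0], [420.5, 287.5], [436.1000061035156, 334.29998779296875], [389.6000061035156, 349.79998779296875]] 71.6
mat 0.58 5230 [[459.0, 281.6000061035156], [531.7999877929688, 272.5], [541.0, 346.20001220703125], [468.20001220703125, 355.3999938964844]] 82.9
mat 0.57 2470 [[291.0, 324.70001220703125], [337.0, 306.0], [356.1000061035156, 353.20001220703125], [310.1000061035156, 371.79998779296875]] 67.9
case 0.55 23401 [[214.39999389648438, 144.89999389648438], [403.5, 132.89999389648438], [411.6000061035156, 260.70001220703125], [222.5, 272.70001220703125]] 86.4
case 0.47 5252 [[459.29998779296875, 281.5], [532.5999755859375, 272.5], [541.5999755859375, 346.20001220703125], [468.3999938964844, 355.20001220703125]] 83.0
225 269 [516. 203. 111.]
411 256 [ 536. -183.  111.]
217 152 [753. 213. 158.]
404 139 [ 771. -171.  158.]
flask [663. 124.  70.] lantern [642.  11.  53.] mug [647. -92.  60.]
```

View pics/topz1.png

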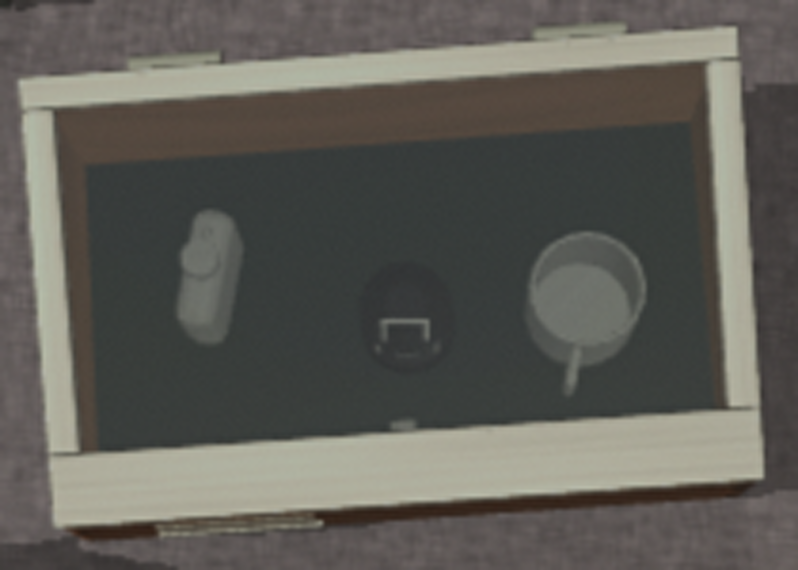

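```bash
cat >> h.py <<'E'
def frame(yaw,tilt=0):
    # tool down, jaws along -y of a frame with yaw; tilt>0: fingers point forward (body toward robot)
    x=np.array([np.cos(yaw),np.sin(yaw),0]); yv=np.array([-np.sin(yaw),np.cos(yaw),0]); z=np.array([0,0,1.])
    ty=np.sin(tilt)*x-np.cos(tilt)*z; tz=-yv; tx=np.cross(ty,tz); return np.column_stack([tx,ty,tz])
def togo(P,M):
    s=st(); M0=R.from_quat(s['orientation']).as_matrix()
    print('trans',np.round(M0.T@(np.array(P)-s['position'])/30,3),'rot',np.round(R.from_matrix(M0.T@M).as_rotvec()*180/np.pi/8,3))
    print('tool axes x,y,z', np.round(M0.T,2).tolist())
E
python3 -c "
from h import *
togo([548,12,190],frame(.05))"
```

```text
t 1.55 p [ 181.6 -598.1  214.7] q [ 0.104 -0.699  0.699 -0.104] F [-0.4  0.4  0.7] gap 94.9551894159324 j [-1.38  0.49  1.56  0.    1.09 -0.11]
trans [-17.594   0.821 -15.91 ] rot [-1.000e-03  1.753e+00 -0.000e+00]
tool axes x,y,z [[-0.96, -0.29, 0.0], [0.0, -0.0, -1.0], [0.29, -0.96, 0.0]]
```

```bash
python3 -m inch '[{"fingers":0,"translation":[-1.17,0.05,-1.06],"rot":[0,0.17,0]},{"fingers":0,"translation":[-2.34,0.1,-2.12],"rot":[0,0.35,0]},{"fingers":0,"translation":[-3.5,0.15,-3.2],"rot":[0,0.5,0]},{"fingers":0,"translation":[-4.7,0.2,-4.25],"rot":[0,0.7,0]},{"fingers":0,"translation":[-5.9,0.25,-5.3],"rot":[0,0.9,0]},{"fingers":0,"translation":[-7.0,0.3,-6.35],"rot":[0,1.05,0]},{"fingers":0,"translation":[-8.2,0.35,-7.4],"rot":[0,1.2,0]},{"fingers":0,"translation":[-9.4,0.4,-8.5],"rot":[0,1.4,0]},{"fingers":0,"translation":[-10.5,0.4,-9.5],"rot":[0,1.6,0]},{"fingers":0,"translation":[-11.7,0.4,-10.6],"rot":[0,1.75,0]}]' 20; python3 -c "
from h import *
togo([548,12,190],frame(.05))"
```

```text
time: 2.55
position: [425.8, -190.3, 202.9]
orientation: [0.017, -0.707, 0.707, -0.018]
ft_force: [0.8, 0.7, -0.6]
finger_gap: 20.3
t 2.55 p [ 425.8 -190.3  202.9] q [ 0.017 -0.707  0.707 -0.018] F [ 0.8  0.7 -0.6] gap 20.34645429282354 j [-0.56  0.28  1.95 -0.    0.91  0.96]
trans [-4.4    0.427 -6.535] rot [-0.004 -0.007 -0.004]
tool axes x,y,z [[-1.0, -0.05, -0.0], [0.0, -0.0, -1.0], [0.05, -1.0, 0.0]]
```

```bash
python3 -m inch '[{"fingers":0,"translation":[-0.7,0.1,-1.0],"rot":[0,0,0]},{"fingers":0,"translation":[-1.4,0.2,-2.1],"rot":[0,0,0]},{"fingers":0,"translation":[-2.1,0.3,-3.1],"rot":[0,0,0]},{"fingers":0,"translation":[-2.8,0.4,-4.2],"rot":[0,0,0]},{"fingers":0,"translation":[-3.5,0.4,-5.2],"rot":[0,0,0]},{"fingers":0,"translation":[-4.4,0.4,-6.53],"rot":[0,0,0]},{"fingers":0,"translation":[-4.4,1.0,-6.53],"rot":[0,0,0]},{"fingers":0,"translation":[-4.4,1.6,-6.53],"rot":[0,0,0]},{"fingers":0,"translation":[-4.4,2.2,-6.53],"rot":[0,0,0]},{"fingers":0,"translation":[-4.4,2.2,-6.53],"rot":[0,0,0]}]'; python3 -c "
from h import *
togo([548,12,116],frame(.05)); f=snap('top','top2'); snap('scene','scene2')
for c in ['top','scene']: print([np.round(d['point'],0).tolist() for d in env.mark_of(c,'lid_press')])"
```

```text
time: 3.55
position: [547.1, 12.1, 135.1]
orientation: [0.018, -0.707, 0.707, -0.016]
ft_force: [-0.2, 0.2, -0.5]
finger_gap: 0.2
t 3.55 p [547.1  12.1 135.1] q [ 0.018 -0.707  0.707 -0.016] F [-0.2  0.2 -0.5] gap 0.222274653143729 j [-0.1   0.48  1.84 -0.    0.83  1.42]
trans [-0.03   0.636  0.004] rot [-0.    -0.006  0.021]
tool axes x,y,z [[-1.0, -0.05, 0.0], [-0.0, -0.0, -1.0], [0.05, -1.0, 0.0]]
[]
[[554.0, 17.0, 118.0]]
```

View pics/scene2.png

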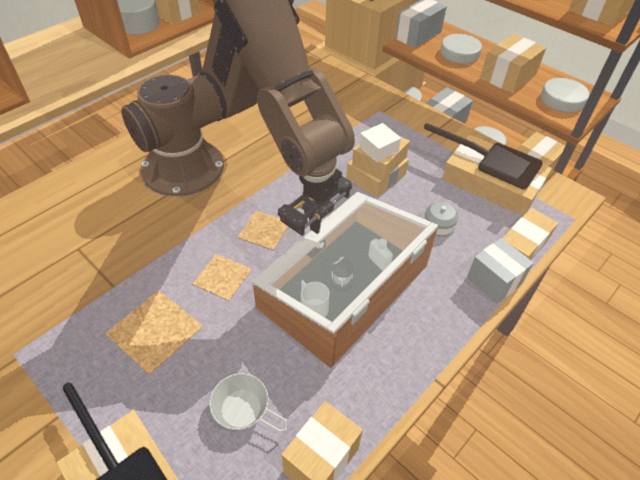

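The gripper stands at about (315,205), over the middle of the front bar. Next I press down slowly.

```bash
python3 -m inch '[{"fingers":0,"translation":[-0.03,0.2,0],"rot":[0,0,0]},{"fingers":0,"translation":[-0.03,0.35,0],"rot":[0,0,0]},{"fingers":0,"translation":[-0.03,0.45,0],"rot":[0,0,0]},{"fingers":0,"translation":[-0.03,0.5,0],"rot":[0,0,0]},{"fingers":0,"translation":[-0.03,0.54,0],"rot":[0,0,0]},{"fingers":0,"translation":[-0.03,0.58,0],"rot":[0,0,0]},{"fingers":0,"translation":[-0.03,0.61,0],"rot":[0,0,0]},{"fingers":0,"translation":[-0.03,0.64,0],"rot":[0,0,0]},{"fingers":0,"translation":[-0.03,0.67,0],"rot":[0,0,0]},{"fingers":0,"translation":[-0.03,0.67,0],"rot":[0,0,0]}]'
```

```text
time: 4.75
position: [549.6, 11.7, 117.8]
orientation: [0.016, -0.707, 0.707, -0.018]
ft_force: [0.3, 0.5, 3.4]
finger_gap: 1.0
```

```bash
python3 -m inch '[{"fingers":0,"translation":[0.05,0.1,0],"rot":[0,0,0]},{"fingers":0,"translation":[0.05,0.12,0],"rot":[0,0,0]},{"fingers":0,"translation":[0.05,0.14,0],"rot":[0,0,0]},{"fingers":0,"translation":[0.05,0.16,0],"rot":[0,0,0]},{"fingers":0,"translation":[0.05,0.18,0],"rot":[0,0,0]},{"fingers":0,"translation":[0.05,0.18,0],"rot":[0,0,0]},{"fingers":0,"translation":[0.05,0.18,0],"rot":[0,0,0]},{"fingers":0,"translation":[0.05,0.18,0],"rot":[0,0,0]},{"fingers":0,"translation":[0.05,0.18,0],"rot":[0,0,0]},{"fingers":0,"translation":[0.05,0.18,0],"rot":[0,0,0]}]'
```

```text
time: 5.75
position: [549.8, 11.7, 113.6]
orientation: [0.015, -0.707, 0.707, -0.02]
ft_force: [3.2, 0.9, 9.4]
finger_gap: 0.8
```

Run:
```python
from h import *
s=st()
h=np.array([767,23.]);d=np.array([np.cos(.05),np.sin(.05)])
for th in np.arange(-.02,1.25,.04):
    p=th-.199; S=225
    xr=-S*np.cos(p)+10*np.sin(p)+10*np.clip(p/.15,-1,1); z=150+S*np.sin(p)+10*np.cos(p)
    P=np.array([*(h+d*xr),z]); M0=R.from_quat(s['orientation']).as_matrix()
    print(round(th,2),P.round(0),(M0.T@(P-s['position'])/30).round(2))
```

```text
t 5.75 p [549.8  11.7 113.6] q [ 0.015 -0.707  0.707 -0.02 ] F [3.2 0.9 9.4] gap 0.757597416828423 j [-0.1   0.51  1.85 -0.    0.77  1.42]
-0.02 [535.  11. 111.] [ 0.48  0.09 -0.02]
0.02 [534.  11. 120.] [ 0.52 -0.21 -0.01]
0.06 [534.  11. 129.] [ 0.53 -0.51 -0.01]
0.1 [536.  11. 138.] [ 0.46 -0.81 -0.01]
0.14 [538.  12. 147.] [ 0.38 -1.11 -0.01]
0.18 [541.  12. 156.] [ 0.29 -1.41 -0.01]
0.22 [544.  12. 165.] [ 0.18 -1.71 -0.01]
0.26 [547.  12. 174.] [ 0.07 -2.01 -0.01]
0.3 [551.  12. 183.] [-0.06 -2.3  -0.01]
0.34 [555.  12. 192.] [-0.2  -2.6  -0.01]
0.38 [558.  13. 200.] [-0.29 -2.89 -0.01]
0.42 [560.  13. 209.] [-0.36 -3.18 -0.01]
0.46 [562.  13. 218.] [-0.45 -3.47 -0.01]
0.5 [565.  13. 226.] [-0.55 -3.75 -0.01]
0.54 [569.  13. 235.] [-0.66 -4.03 -0.01]
0.58 [572.  13. 243.] [-0.78 -4.31 -0.01]
0.62 [576.  13. 251.] [-0.91 -4.58 -0.01]
0.66 [580.  14. 259.] [-1.05 -4.84 -0.01]
0.7 [585.  14. 267.] [-1.2  -5.1  -0.01]
0.74 [590.  14. 274.] [-1.36 -5.35 -0.01]
0.78 [595.  14. 282.] [-1.54 -5.6  -0.01]
0.82 [600.  15. 289.] [-1.72 -5.84 -0.01]
0.86 [606.  15. 296.] [-1.91 -6.07 -0.01]
0.9 [612.  15. 303.] [-2.11 -6.29 -0.01]
0.94 [618.  16. 309.] [-2.32 -6.51 -0.01]
0.98 [624.  16. 315.] [-2.54 -6.71 -0.01]
1.02 [631.  16. 321.] [-2.76 -6.91 -0.01]
1.06 [638.  17. 327.] [-3.   -7.1  -0.01]
1.1 [645.  17. 333.] [-3.24 -7.28 -0.01]
1.14 [653.  17. 338.] [-3.49 -7.45 -0.01]
1.18 [660.  18. 343.] [-3.74 -7.61 -0.01]
1.22 [668.  18. 347.] [-4.   -7.76 -0.01]
```

```bash
python3 -m inch '[{"fingers":0,"translation":[0,0,0],"rot":[0,0,0]},{"fingers":0,"translation":[0,-0.1,0],"rot":[0,0,0]},{"fingers":0,"translation":[0,-0.25,0],"rot":[0,0,0]},{"fingers":0,"translation":[0,-0.4,0],"rot":[0,0,0]},{"fingers":0,"translation":[0,-0.55,0],"rot":[0,0,0]},{"fingers":0,"translation":[0,-0.7,0],"rot":[0,0,0]},{"fingers":0,"translation":[0,-0.85,0],"rot":[0,0,0]},{"fingers":0,"translation":[0,-1.0,0],"rot":[0,0,0]},{"fingers":0,"translation":[0,-1.15,0],"rot":[0,0,0]},{"fingers":0,"translation":[0,-1.3,0],"rot":[0,0,0]}]'; python3 -c "
from h import *
st();snap('scene','scene3')"
```

```text
time: 6.75
position: [549.5, 11.6, 153.0]
orientation: [0.015, -0.707, 0.707, -0.02]
ft_force: [-2.2, -1.1, 2.4]
finger_gap: 0.5
t 6.75 p [549.5  11.6 153. ] q [ 0.015 -0.707  0.707 -0.02 ] F [-2.2 -1.1  2.4] gap 0.5389908629024461 j [-0.1   0.46  1.82 -0.    0.86  1.42]
```

View pics/scene3.png

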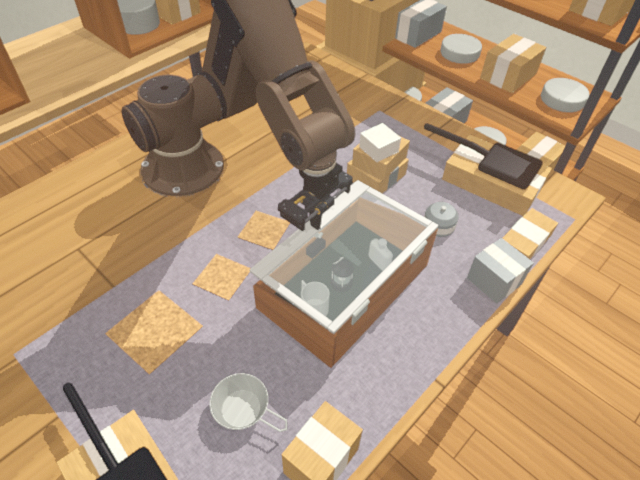

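```bash
python3 -m inch '[{"fingers":0,"translation":[0,-0.28,0],"rot":[0,0,0]},{"fingers":0,"translation":[-0.03,-0.56,0],"rot":[0,0,0]},{"fingers":0,"translation":[-0.06,-0.84,0],"rot":[0,0,0]},{"fingers":0,"translation":[-0.12,-1.12,0],"rot":[0,0,0]},{"fingers":0,"translation":[-0.2,-1.4,0],"rot":[0,0,0]},{"fingers":0,"translation":[-0.28,-1.68,0],"rot":[0,0,0]},{"fingers":0,"translation":[-0.36,-1.96,0],"rot":[0,0,0]},{"fingers":0,"translation":[-0.46,-2.24,0],"rot":[0,0,0]},{"fingers":0,"translation":[-0.58,-2.52,0],"rot":[0,0,0]},{"fingers":0,"translation":[-0.7,-2.8,0],"rot":[0,0,0]}]'; python3 -c "
from h import *
st();snap('scene','scene4')"
```

```text
time: 7.8
position: [570.5, 12.8, 238.5]
orientation: [0.014, -0.706, 0.707, -0.02]
ft_force: [-0.0, -0.8, 1.1]
finger_gap: 0.4
t 7.8 p [570.5  12.8 238.5] q [ 0.014 -0.706  0.707 -0.02 ] F [-0.  -0.8  1.1] gap 0.35248167952968806 j [-0.09  0.39  1.67 -0.    1.08  1.43]
```

View pics/scene4.png

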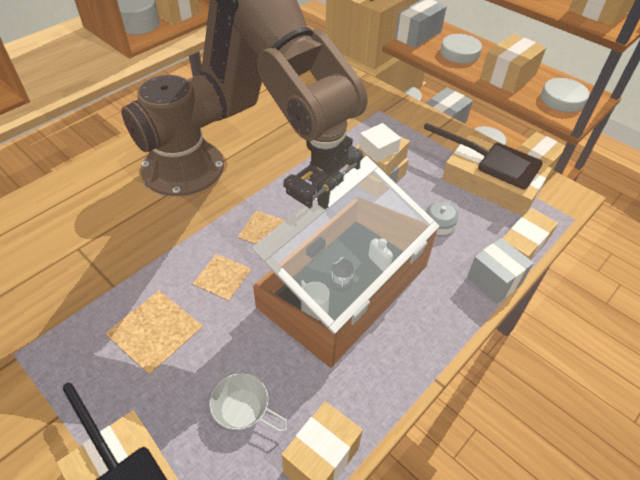

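```bash
python3 -m inch '[{"fingers":0,"translation":[-0.12,-0.28,0],"rot":[0,0,0]},{"fingers":0,"translation":[-0.25,-0.55,0],"rot":[0,0,0]},{"fingers":0,"translation":[-0.4,-0.82,0],"rot":[0,0,0]},{"fingers":0,"translation":[-0.56,-1.07,0],"rot":[0,0,0]},{"fingers":0,"translation":[-0.73,-1.32,0],"rot":[0,0,0]},{"fingers":0,"translation":[-0.9,-1.56,0],"rot":[0,0,0]},{"fingers":0,"translation":[-1.08,-1.8,0],"rot":[0,0,0]},{"fingers":0,"translation":[-1.28,-2.03,0],"rot":[0,0,0]},{"fingers":0,"translation":[-1.48,-2.25,0],"rot":[0,0,0]},{"fingers":0,"translation":[-1.58,-2.35,0],"rot":[0,0,0]}]'; python3 -c "
from h import *
st();snap('scene','scene5')"
```

```text
time: 8.85
position: [618.7, 15.2, 311.5]
orientation: [0.013, -0.706, 0.707, -0.021]
ft_force: [0.4, 0.1, 0.3]
finger_gap: 0.6
t 8.85 p [618.7  15.2 311.5] q [ 0.013 -0.706  0.707 -0.021] F [0.4 0.1 0.3] gap 0.5819748661611576 j [-0.08  0.4   1.45 -0.    1.28  1.44]
```

View pics/scene5.png

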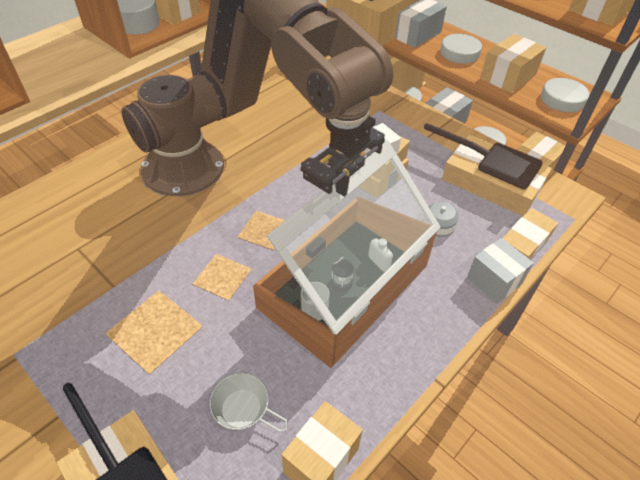

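```bash
python3 -m inch '[{"fingers":0,"translation":[-0.18,-0.14,0],"rot":[0,0,0]},{"fingers":0,"translation":[-0.4,-0.33,0],"rot":[0,0,0]},{"fingers":0,"translation":[-0.64,-0.52,0],"rot":[0,0,0]},{"fingers":0,"translation":[-0.88,-0.72,0],"rot":[0,0,0]},{"fingers":0,"translation":[-1.0,-0.8,0],"rot":[0,0,0]},{"fingers":0,"translation":[-1.14,-0.9,0],"rot":[0,0,0]},{"fingers":0,"translation":[-1.38,-1.06,0],"rot":[0,0,0]},{"fingers":0,"translation":[-1.64,-1.2,0],"rot":[0,0,0]},{"fingers":0,"translation":[-1.9,-1.35,0],"rot":[0,0,0]},{"fingers":0,"translation":[-1.9,-1.35,0],"rot":[0,0,0]}]'; python3 -c "
from h import *
st();f=snap('scene','scene6')
for p in [[617,208,346],[637,-182,346]]: print(proj(f,p))
for n in ['flask_mid','lantern_mid','mug_mid','lid_press','lid_hinge','case']: print(n,[(round(float(d['score']),2),np.round(d['point'],0).tolist()) for d in env.mark_of('scene',n)])
snap('top','top6')
for n in ['flask_mid','lantern_mid','mug_mid','lid_press']: print(n,[(round(float(d['score']),2),np.round(d['point'],0).tolist()) for d in env.mark_of('top',n)])
"
```

```text
time: 9.9
position: [676.3, 17.9, 352.9]
orientation: [0.013, -0.706, 0.707, -0.021]
ft_force: [0.5, 0.4, -0.5]
finger_gap: 0.7
t 9.9 p [676.3  17.9 352.9] q [ 0.013 -0.706  0.707 -0.021] F [ 0.5  0.4 -0.5] gap 0.6732567809212404 j [-0.07  0.47  1.22 -0.    1.43  1.45]
(np.float64(399.3), np.float64(138.1))
(np.float64(277.5), np.float64(237.8))
flask_mid []
lantern_mid []
mug_mid [(0.93, [646.0, -91.0, 49.0])]
lid_press [(0.56, [639.0, 23.0, 336.0]), (0.54, [415.0, -393.0, -0.0])]
lid_hinge [(0.91, [767.0, 20.0, 148.0])]
case []
flask_mid []
lantern_mid []
mug_mid [(0.97, [649.0, -95.0, 47.0])]
lid_press []
```

View pics/scene6.png

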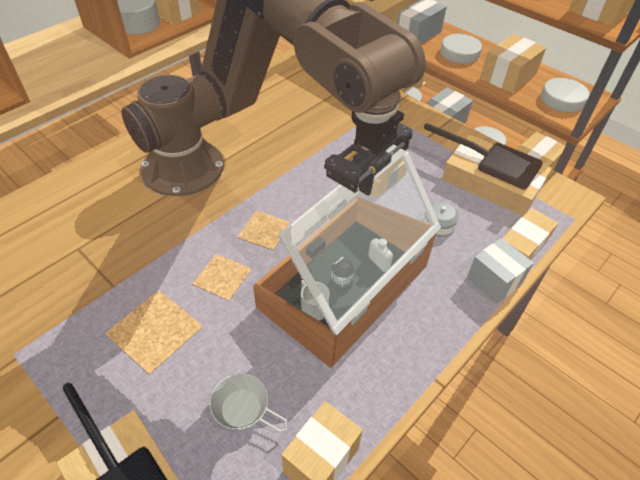

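View pics/top6.png

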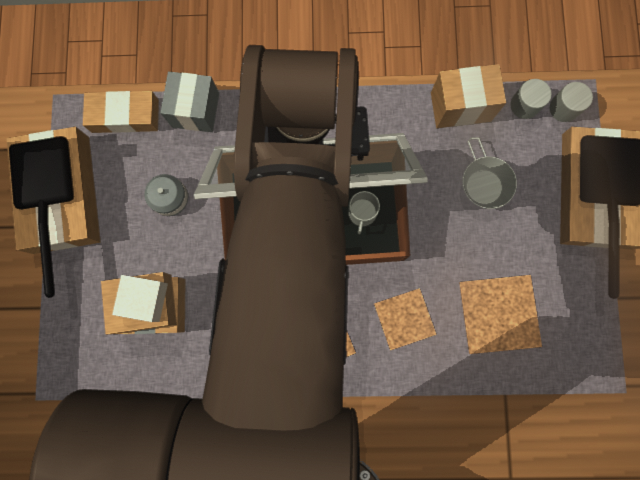

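The lid stands fully open and contact force has dropped to zero. I'll lift clear, then retreat over the front edge.

```bash
python3 -m inch '[{"fingers":0,"translation":[-0.2,-1.3,0],"rot":[0,0,0]},{"fingers":0,"translation":[-0.2,-2.6,0],"rot":[0,0,0]},{"fingers":0,"translation":[-0.2,-3.6,0],"rot":[0,0,0]},{"fingers":0,"translation":[0.8,-3.6,0.5],"rot":[0,0,0]},{"fingers":0,"translation":[2.2,-3.6,1.5],"rot":[0,0,0]},{"fingers":0,"translation":[3.6,-3.6,2.5],"rot":[0,0,0]},{"fingers":0,"translation":[5,-3.6,3.5],"rot":[0,0,0]},{"fingers":0,"translation":[6.4,-3.4,4.5],"rot":[0,0,0]},{"fingers":0,"translation":[7.8,-3,5.5],"rot":[0,0,0]},{"fingers":0,"translation":[8.4,-2.6,6.2],"rot":[0,0,0]}]'; python3 -c "
from h import *
st();f=snap('top','top7')
for n in ['flask_mid','lantern_mid','mug_mid','lid_press','lid_hinge']: print(n,[(round(float(d['score']),2),np.round(d['point'],0).tolist(),proj(f,d['point'])) for d in env.mark_of('top',n)])
f=snap('scene','scene7')
for n in ['flask_mid','lantern_mid','mug_mid','lid_press','lid_hinge']: print(n,[(round(float(d['score']),2),np.round(d['point'],0).tolist(),proj(f,d['point'])) for d in env.mark_of('scene',n)])
im=cv2.imread('pics/top7.png')[120:290,190:430]; cv2.imwrite('pics/topz7.png',cv2.resize(im,None,fx=3.3,fy=3.3,interpolation=2))
im=cv2.imread('pics/scene7.png')[120:370,240:450]; cv2.imwrite('pics/scenez7.png',cv2.resize(im,None,fx=2.4,fy=2.4,interpolation=2))
"
```

```text
time: 11.5
position: [429.5, -180.7, 428.8]
orientation: [0.013, -0.706, 0.708, -0.022]
ft_force: [1.2, 0.3, -0.0]
finger_gap: 0.1
t 11.5 p [ 429.5 -180.7  428.8] q [ 0.013 -0.706  0.708 -0.022] F [ 1.2  0.3 -0. ] gap 0.1492857814511401 j [-0.54  0.09  1.57  0.    1.47  0.98]
flask_mid [(0.66, [666.0, 130.0, 54.0], (np.float64(263.4), np.float64(203.6)))]
lantern_mid [(0.74, [645.0, 11.0, 52.0], (np.float64(316.9), np.float64(211.8)))]
mug_mid [(0.82, [651.0, -94.0, 44.0], (np.float64(364.4), np.float64(208.8)))]
lid_press [(0.86, [647.0, 21.0, 338.0], (np.float64(307.2), np.float64(176.1)))]
lid_hinge [(0.77, [768.0, 27.0, 154.0], (np.float64(307.4), np.float64(143.2)))]
flask_mid []
lantern_mid []
mug_mid [(0.64, [648.0, -90.0, 48.0], (np.float64(314.1), np.float64(301.0)))]
lid_press [(0.69, [640.0, 24.0, 333.0], (np.float64(352.0), np.float64(188.6)))]
lid_hinge [(0.96, [767.0, 25.0, 151.0], (np.float64(389.4), np.float64(275.8))), (0.35, [647.0, -90.0, 47.0], (np.float64(313.9), np.float64(301.1)))]
```

View pics/topz7.png

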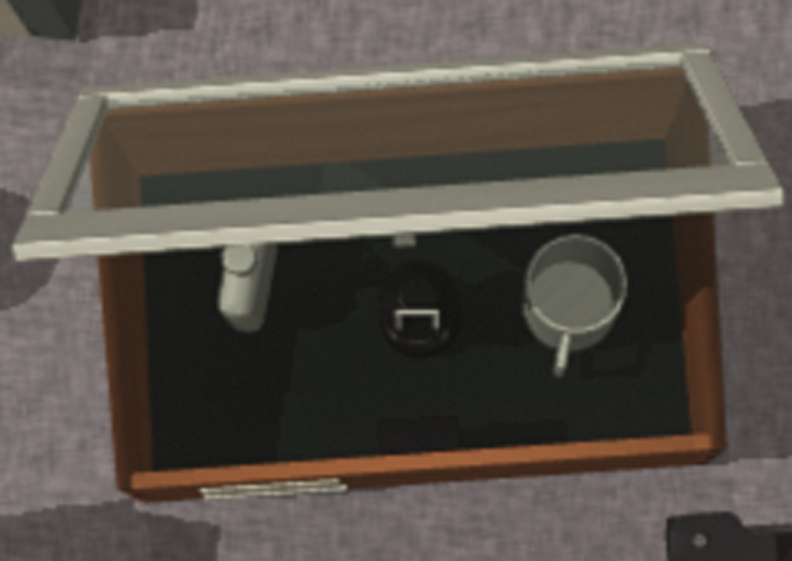

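View pics/scenez7.png

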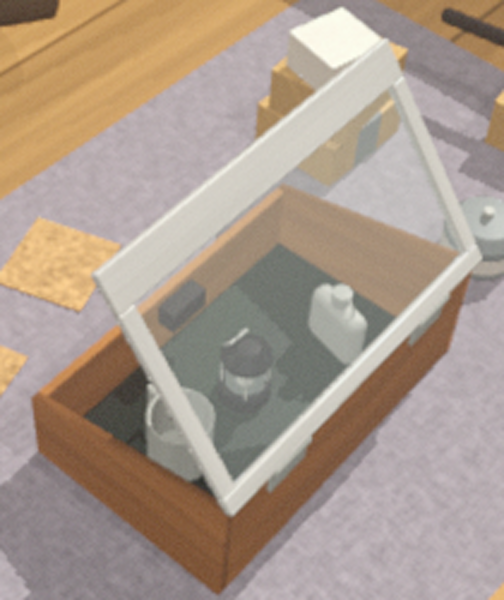

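The lid is open and all three goods are untouched. The flask is at zoom (245,285) from the top and (338,320) from the scene camera. I'll triangulate it from the cap and fit the yaw.

```bash
cat > ov.py <<'E'
from h import *
import sys
def box(im,f,c,yaw,off,sc):
    for z0 in (12,80):
        pts=[]
        for a,b in [(35,12.5),(35,-12.5),(-35,-12.5),(-35,12.5)]:
            p=[c[0]+a*np.cos(yaw)-b*np.sin(yaw),c[1]+a*np.sin(yaw)+b*np.cos(yaw),z0]
            u=proj(f,p); pts.append([(u[0]-off[0])*sc,(u[1]-off[1])*sc])
        cv2.polylines(im,[np.int32(pts)],True,(0,0,255) if z0>12 else (255,0,0),1)
    u=proj(f,[c[0],c[1],100]); cv2.circle(im,(int((u[0]-off[0])*sc),int((u[1]-off[1])*sc)),3,(0,255,0),1)
E
python3 - <<'E'
from ov import *
ft=env.grab_frame('top');fs=env.grab_frame('scene')
print(ray(ft,262.6,199,100).round(1),ray(fs,382.9,242.9,100).round(1))
A=[]
for name,f,crop in [('top1',ft,(235,170,300,240)),('scene7',fs,(350,220,415,290))]:
    im=cv2.imread(f'pics/{name}.png')[crop[1]:crop[3],crop[0]:crop[2]]; im=cv2.convertScaleAbs(cv2.resize(im,None,fx=6,fy=6,interpolation=2),alpha=1.4)
    raw=im.copy(); box(im,f,(664,127),-0.16,crop[:2],6); A.append(np.hstack([raw[:420,:390],im[:420,:390]]))
cv2.imwrite('pics/ov1.png',A[0]);cv2.imwrite('pics/ov2.png',A[1])
E
```

```text
[665.3 125.9 100. ] [673.  125.5 100. ]
```

View pics/ov1.png

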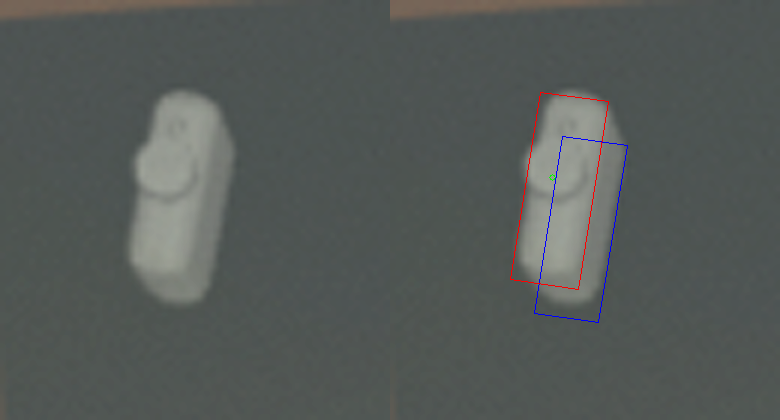

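View pics/ov2.png

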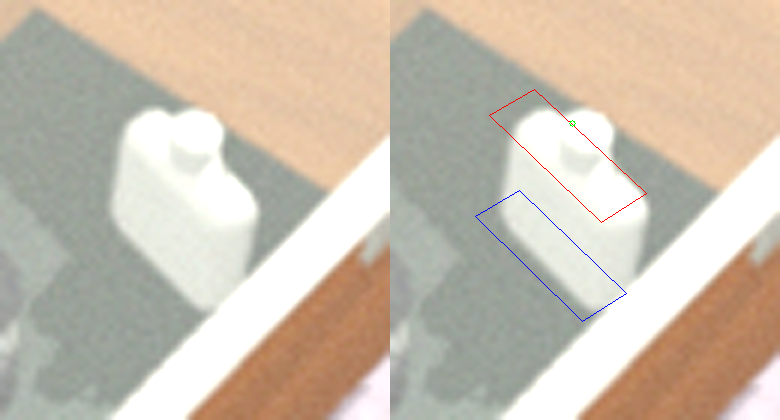

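Run:
```python
from h import *
f=env.grab_frame('scene')
im=cv2.imread('pics/scene6.png')
b=np.array([676.3,17.9,352.9])
for h in range(0,420,40):
    p=proj(f,b+[0,0,h]); cv2.circle(im,(int(p[0]),int(p[1])),2,(0,0,255),-1); cv2.putText(im,str(h),(int(p[0])+4,int(p[1])+3),0,.3,(0,255,255),1)
for h in (78,):
    q=[proj(f,b+[sx*37,sy*90,h]) for sx,sy in((1,1),(1,-1),(-1,-1),(-1,1))]; cv2.polylines(im,[np.int32(q)],True,(255,0,0),1)
cv2.imwrite('pics/geo.png',cv2.resize(im[0:260,220:480],None,fx=2.3,fy=2.3,interpolation=2))
```

```text
(no output)
```

View pics/geo.png

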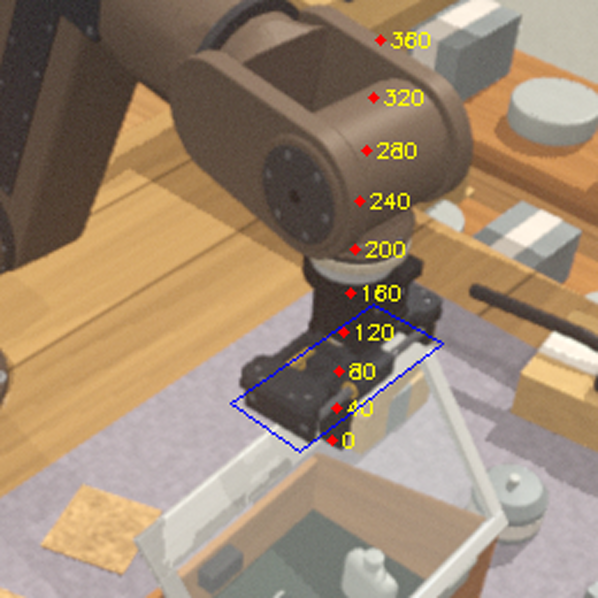

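```bash
python3 -c "
from h import *
M=frame(-.05,np.radians(30)); T=np.array([671.5,126,64.5]); print(M.round(2).tolist(), (T-250*M[:,1]).round(1))
togo(T-250*M[:,1],M)"
```

```text
[[-0.86, 0.5, -0.05], [0.04, -0.02, -1.0], [-0.5, -0.87, -0.0]] [546.7 132.2 281. ]
t 12.25 p [ 431.9 -179.8  428.2] q [ 0.013 -0.706  0.707 -0.021] F [ 0.5 -0.1 -0.4] gap 0.5302496584297672 j [-0.54  0.09  1.57  0.    1.47  0.98]
trans [ -4.276   4.936 -10.211] rot [0.178 0.695 3.666]
tool axes x,y,z [[-1.0, -0.05, -0.01], [0.01, -0.0, -1.0], [0.05, -1.0, 0.0]]
```

```bash
python3 -m inch '[{"fingers":95,"translation":[-0.45,0.5,-1.1],"rot":[0.02,0.07,0.4]},{"fingers":95,"translation":[-0.9,1.0,-2.2],"rot":[0.04,0.15,0.8]},{"fingers":95,"translation":[-1.35,1.5,-3.3],"rot":[0.06,0.22,1.2]},{"fingers":95,"translation":[-1.8,2.1,-4.4],"rot":[0.08,0.3,1.6]},{"fingers":95,"translation":[-2.3,2.6,-5.5],"rot":[0.1,0.38,2.0]},{"fingers":95,"translation":[-2.75,3.2,-6.6],"rot":[0.12,0.46,2.4]},{"fingers":95,"translation":[-3.2,3.7,-7.7],"rot":[0.14,0.54,2.8]},{"fingers":95,"translation":[-3.7,4.3,-8.8],"rot":[0.16,0.62,3.2]},{"fingers":95,"translation":[-4.28,4.94,-10.2],"rot":[0.18,0.7,3.67]},{"fingers":95,"translation":[-4.28,4.94,-10.2],"rot":[0.18,0.7,3.67]}]'; python3 -c "
from h import *
M=frame(-.05,np.radians(30)); T=np.array([671.5,126,64.5]);togo(T,M);snap('scene','scene8')"
```

```text
time: 13.25
position: [546.1, 135.6, 278.2]
orientation: [-0.199, -0.679, 0.687, -0.166]
ft_force: [-0.0, -0.3, -0.9]
finger_gap: 75.0
t 13.25 p [546.1 135.6 278.2] q [-0.199 -0.679  0.687 -0.166] F [-0.  -0.3 -0.9] gap 75.01202611672768 j [ 0.18  0.18  1.96 -0.24  0.5   1.98]
trans [-0.077  8.265  0.125] rot [0.012 0.008 0.009]
tool axes x,y,z [[-0.87, 0.04, -0.5], [0.5, -0.02, -0.87], [-0.05, -1.0, -0.0]]
```

View pics/scene8.png

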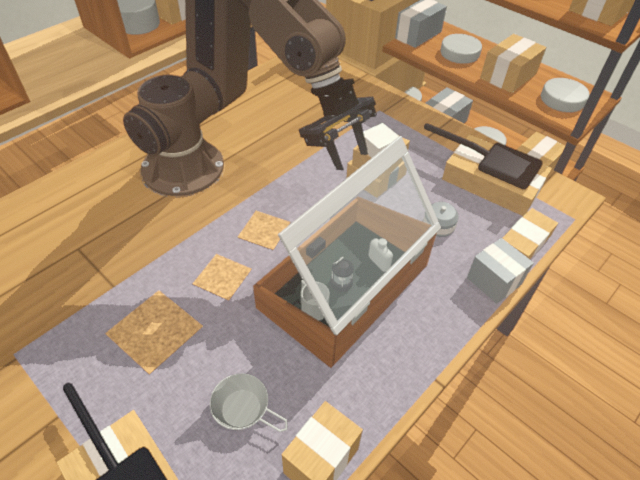

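The gripper is tilted and open in front of the case, with the fingers at (340,160). I'll advance along the tool axis to 40 mm short.

```bash
python3 -m inch '[{"fingers":95,"translation":[0,0.8,0.1],"rot":[0,0,0]},{"fingers":95,"translation":[-0.08,1.6,0.12],"rot":[0,0,0]},{"fingers":95,"translation":[-0.08,2.4,0.12],"rot":[0,0,0]},{"fingers":95,"translation":[-0.08,3.2,0.12],"rot":[0,0,0]},{"fingers":95,"translation":[-0.08,4.0,0.12],"rot":[0,0,0]},{"fingers":95,"translation":[-0.08,4.8,0.12],"rot":[0,0,0]},{"fingers":95,"translation":[-0.08,5.6,0.12],"rot":[0,0,0]},{"fingers":95,"translation":[-0.08,6.3,0.12],"rot":[0,0,0]},{"fingers":95,"translation":[-0.08,6.9,0.12],"rot":[0,0,0]},{"fingers":95,"translation":[-0.08,6.9,0.12],"rot":[0,0,0]}]'; python3 -c "
from h import *
M=frame(-.05,np.radians(30)); T=np.array([671.5,126,64.5]);togo(T,M);snap('scene','scene9')
im=cv2.imread('pics/scene9.png')[60:370,180:460]; cv2.imwrite('pics/scenez9.png',cv2.resize(im,None,fx=1.9,fy=1.9,interpolation=2))"
```

```text
time: 14.3
position: [651.7, 123.9, 99.7]
orientation: [-0.198, -0.678, 0.688, -0.165]
ft_force: [-0.2, 0.0, -0.6]
finger_gap: 94.9
t 14.3 p [651.7 123.9  99.7] q [-0.198 -0.678  0.688 -0.165] F [-0.2  0.  -0.6] gap 94.90934595933152 j [ 0.12  0.57  1.93 -0.59  0.16  2.31]
trans [ 0.014  1.343 -0.103] rot [-0.007  0.017  0.027]
tool axes x,y,z [[-0.87, 0.04, -0.5], [0.5, -0.03, -0.87], [-0.05, -1.0, 0.0]]
```

View pics/scenez9.png

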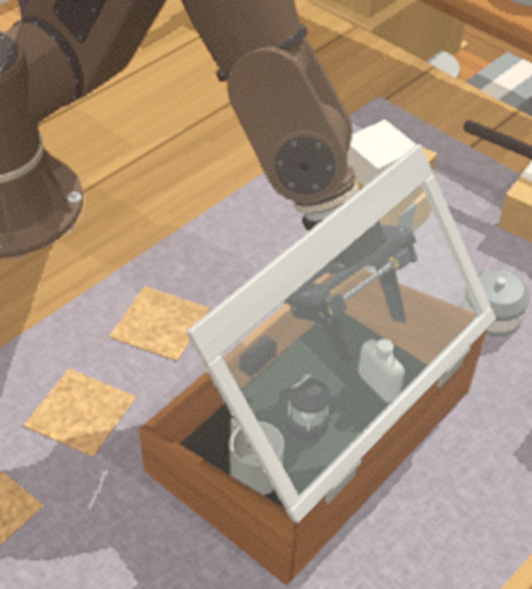

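j5 is nearing its lower limit, so I'll reduce the tilt to 26° for the last stretch.

```bash
python3 -c "
from h import *
M=frame(-.05,np.radians(26)); T=np.array([667.8,126,63]);togo(T,M);togo(T-20*M[:,1],M)"
```

```text
t 14.35 p [651.4 124.3 100.7] q [-0.198 -0.678  0.688 -0.166] F [-0.3 -0.2  0.5] gap 94.69801277185087 j [ 0.12  0.57  1.93 -0.59  0.16  2.31]
trans [ 0.155  1.361 -0.086] rot [-0.005  0.017 -0.479]
tool axes x,y,z [[-0.87, 0.04, -0.5], [0.5, -0.03, -0.87], [-0.05, -1.0, 0.0]]
t 14.35 p [651.4 124.3 100.7] q [-0.198 -0.678  0.688 -0.166] F [-0.3 -0.2  0.5] gap 94.69801277185087 j [ 0.12  0.57  1.93 -0.59  0.16  2.31]
trans [ 0.11   0.696 -0.086] rot [-0.005  0.017 -0.479]
tool axes x,y,z [[-0.87, 0.04, -0.5], [0.5, -0.03, -0.87], [-0.05, -1.0, 0.0]]
```

```bash
python3 -m inch '[{"fingers":95,"translation":[0,0,0],"rot":[0,0,-0.2]},{"fingers":95,"translation":[0,0.1,-0.04],"rot":[0,0,-0.4]},{"fingers":95,"translation":[0.05,0.2,-0.08],"rot":[0,0,-0.48]},{"fingers":95,"translation":[0.1,0.4,-0.08],"rot":[0,0,-0.48]},{"fingers":95,"translation":[0.11,0.55,-0.08],"rot":[0,0,-0.48]},{"fingers":95,"translation":[0.11,0.7,-0.08],"rot":[0,0,-0.48]},{"fingers":95,"translation":[0.12,0.8,-0.08],"rot":[0,0,-0.48]},{"fingers":95,"translation":[0.12,0.9,-0.08],"rot":[0,0,-0.48]},{"fingers":95,"translation":[0.13,1.0,-0.08],"rot":[0,0,-0.48]},{"fingers":95,"translation":[0.13,1.0,-0.08],"rot":[0,0,-0.48]}]'; python3 -c "
from h import *
M=frame(-.05,np.radians(26)); T=np.array([667.8,126,63]);togo(T,M);snap('scene','scene10')
im=cv2.imread('pics/scene10.png')[100:330,250:460]; cv2.imwrite('pics/scenez10.png',cv2.resize(im,None,fx=2.5,fy=2.5,interpolation=2))"
```

```text
time: 15.35
position: [663.0, 126.0, 72.4]
orientation: [-0.175, -0.684, 0.693, -0.142]
ft_force: [0.2, 0.2, 0.3]
finger_gap: 95.0
t 15.35 p [663.  126.   72.4] q [-0.175 -0.684  0.693 -0.142] F [0.2 0.2 0.3] gap 95.02681695828687 j [ 0.12  0.63  1.87 -0.37  0.21  2.09]
trans [-0.006  0.35  -0.007] rot [-0.006  0.017  0.004]
tool axes x,y,z [[-0.9, 0.04, -0.44], [0.44, -0.02, -0.9], [-0.05, -1.0, 0.0]]
```

View pics/scenez10.png

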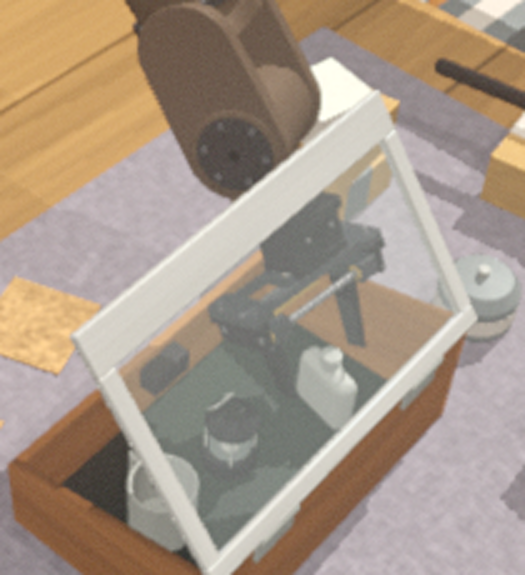

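The fingers straddle the flask and nothing is touching. I'll advance the last 10 mm, then close.

```bash
python3 -m inch '[{"fingers":95,"translation":[0,0.1,0],"rot":[0,0,0]},{"fingers":95,"translation":[0,0.2,0],"rot":[0,0,0]},{"fingers":95,"translation":[0,0.3,0],"rot":[0,0,0]},{"fingers":95,"translation":[0,0.35,0],"rot":[0,0,0]},{"fingers":70,"translation":[0,0.35,0],"rot":[0,0,0]},{"fingers":55,"translation":[0,0.35,0],"rot":[0,0,0]},{"fingers":45,"translation":[0,0.35,0],"rot":[0,0,0]},{"fingers":40,"translation":[0,0.35,0],"rot":[0,0,0]},{"fingers":36,"translation":[0,0.35,0],"rot":[0,0,0]},{"fingers":36,"translation":[0,0.35,0],"rot":[0,0,0]}]' 15; python3 -c "
from h import *
st();snap('scene','scene11');snap('top','top11')
im=cv2.imread('pics/scene11.png')[180:300,320:440]; a=cv2.resize(im,None,fx=3.3,fy=3.3,interpolation=2)
im=cv2.imread('pics/top11.png')[150:270,200:320]; b=cv2.resize(im,None,fx=3.3,fy=3.3,interpolation=2);cv2.imwrite('pics/z11.png',np.hstack([a,b]))"
```

```text
time: 16.4
position: [667.7, 125.8, 63.2]
orientation: [-0.175, -0.684, 0.693, -0.142]
ft_force: [0.0, -1.0, -0.7]
finger_gap: 52.1
t 16.4 p [667.7 125.8  63.2] q [-0.175 -0.684  0.693 -0.142] F [ 0.  -1.  -0.7] gap 52.13797402025435 j [ 0.12  0.65  1.87 -0.39  0.2   2.11]
```

View pics/z11.png

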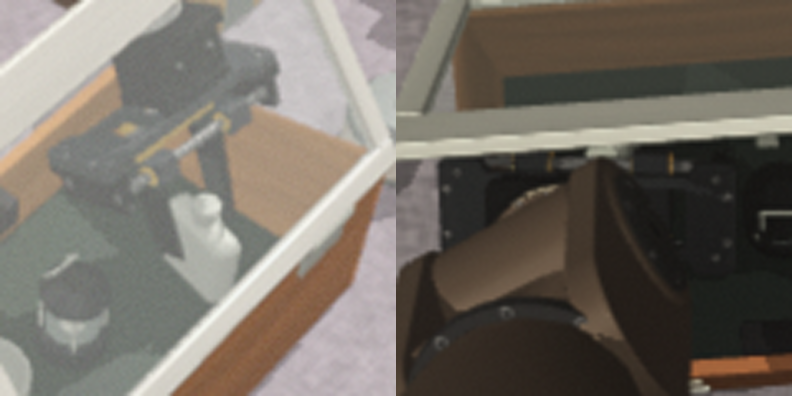

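The fingers cover the front half of the flask, at left-panel (165–215,190). Now I close.

```bash
python3 -m inch '[{"fingers":40,"translation":[0,0,0],"rot":[0,0,0]},{"fingers":36,"translation":[0,0,0],"rot":[0,0,0]},{"fingers":32,"translation":[0,0,0],"rot":[0,0,0]},{"fingers":28,"translation":[0,0,0],"rot":[0,0,0]},{"fingers":24,"translation":[0,0,0],"rot":[0,0,0]},{"fingers":20,"translation":[0,0,0],"rot":[0,0,0]},{"fingers":18,"translation":[0,0,0],"rot":[0,0,0]},{"fingers":15,"translation":[0,0,0],"rot":[0,0,0]},{"fingers":15,"translation":[0,0,0],"rot":[0,0,0]},{"fingers":15,"translation":[0,0,0],"rot":[0,0,0]}]' 25; python3 -c "
from h import *
st();snap('scene','scene12')
im=cv2.imread('pics/scene12.png')[180:300,320:440]; a=cv2.resize(im,None,fx=4.5,fy=4.5,interpolation=2)
cv2.imwrite('pics/z12.png',a)"
```

```text
time: 17.5
position: [667.6, 125.8, 63.2]
orientation: [-0.175, -0.684, 0.693, -0.142]
ft_force: [0.3, 1.1, -0.2]
finger_gap: 26.4
t 17.5 p [667.6 125.8  63.2] q [-0.175 -0.684  0.693 -0.142] F [ 0.3  1.1 -0.2] gap 26.390427565076305 j [ 0.12  0.65  1.87 -0.39  0.2   2.11]
```

View pics/z12.png

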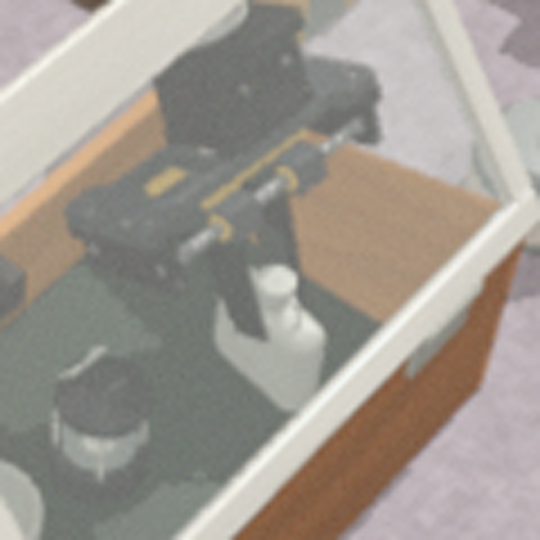

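```bash
python3 -m inch '[{"fingers":15,"translation":[0,-0.1,0],"rot":[0,0,0]},{"fingers":15,"translation":[0,-0.25,0],"rot":[0,0,0]},{"fingers":15,"translation":[0,-0.45,0],"rot":[0,0,0]},{"fingers":15,"translation":[0,-0.65,0],"rot":[0,0,0]},{"fingers":15,"translation":[0,-0.9,0],"rot":[0,0,0]},{"fingers":15,"translation":[0,-1.2,0],"rot":[0,0,0]},{"fingers":15,"translation":[0,-1.5,0],"rot":[0,0,0]},{"fingers":15,"translation":[0,-1.8,0],"rot":[0,0,0]},{"fingers":15,"translation":[0,-2.1,0],"rot":[0,0,0]},{"fingers":15,"translation":[0,-2.4,0],"rot":[0,0,0]}]' 30; python3 -c "
from h import *
st();snap('scene','scene13')
im=cv2.imread('pics/scene13.png')[120:300,290:450]; a=cv2.resize(im,None,fx=3.3,fy=3.3,interpolation=2)
cv2.imwrite('pics/z13.png',a)"
```

```text
time: 18.55
position: [635.8, 127.5, 128.7]
orientation: [-0.175, -0.684, 0.693, -0.142]
ft_force: [0.2, 0.2, -1.3]
finger_gap: 25.7
t 18.55 p [635.8 127.5 128.7] q [-0.175 -0.684  0.693 -0.142] F [ 0.2  0.2 -1.3] gap 25.67584054959071 j [ 0.13  0.51  1.9  -0.28  0.29  1.99]
```

View pics/z13.png

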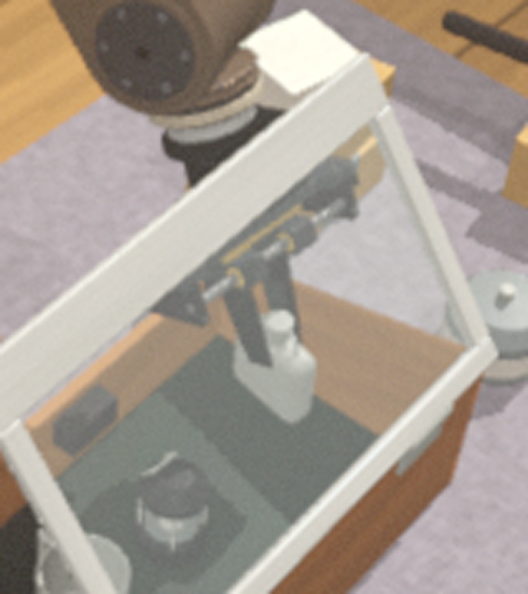

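```bash
python3 -m inch '[{"fingers":15,"translation":[0,-0.5,0],"rot":[0,0,0]},{"fingers":15,"translation":[0,-1.1,0],"rot":[0,0,0]},{"fingers":15,"translation":[0,-1.7,0],"rot":[0,0,0]},{"fingers":15,"translation":[0,-2.4,0],"rot":[0,0,0]},{"fingers":15,"translation":[0,-3.1,0],"rot":[0,0,0]},{"fingers":15,"translation":[0.4,-3.8,0],"rot":[0,0,0]},{"fingers":15,"translation":[1.1,-4.3,0.05],"rot":[0,0,0]},{"fingers":15,"translation":[1.8,-4.7,0.1],"rot":[0,0,0]},{"fingers":15,"translation":[2.4,-5.0,0.15],"rot":[0,0,0]},{"fingers":15,"translation":[3.0,-5.3,0.17],"rot":[0,0,0]}]'; python3 -c "
from h import *
st();snap('scene','scene14');f=snap('top','top14')
print([(round(float(d['score']),2),np.round(d['point'],0).tolist()) for d in env.mark_of('top','mat')])
"
```

```text
time: 19.6
position: [483.9, 129.8, 233.5]
orientation: [-0.176, -0.684, 0.693, -0.143]
ft_force: [0.3, -1.0, -1.3]
finger_gap: 25.9
t 19.6 p [483.9 129.8 233.5] q [-0.176 -0.684  0.693 -0.143] F [ 0.3 -1.  -1.3] gap 25.853383623113846 j [ 0.19  0.17  2.11 -0.25  0.44  2.01]
[(0.71, [403.0, -180.0, 2.0]), (0.56, [413.0, -393.0, -3.0])]
```

View pics/scene14.png

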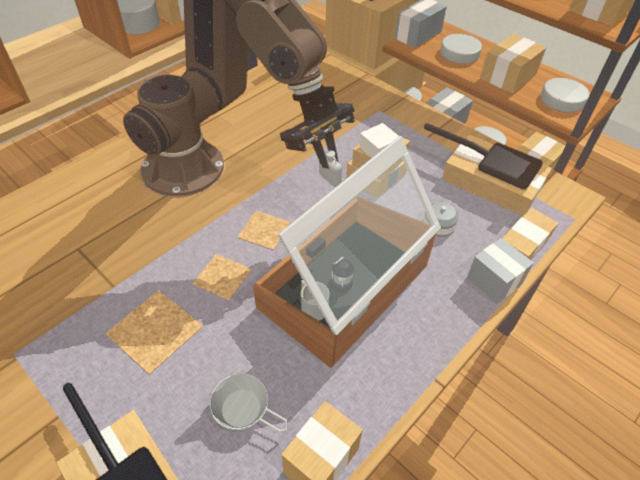

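```bash
python3 -c "
from h import *
togo([484,-230,233],frame(-.5,np.radians(26)))"
```

```text
t 19.75 p [484.5 130.  233.7] q [-0.176 -0.684  0.693 -0.143] F [ 0.6 -0.2 -1.4] gap 26.060430803111032 j [ 0.19  0.17  2.1  -0.25  0.44  2.  ]
trans [-0.48   0.278 11.989] rot [ 1.415  2.915 -0.015]
tool axes x,y,z [[-0.9, 0.04, -0.44], [0.44, -0.02, -0.9], [-0.05, -1.0, 0.0]]
```

```bash
python3 -m inch '[{"fingers":15,"translation":[-0.04,0.02,0.8],"rot":[0.1,0.2,0]},{"fingers":15,"translation":[-0.08,0.04,2.0],"rot":[0.24,0.5,0]},{"fingers":15,"translation":[-0.12,0.06,3.3],"rot":[0.39,0.8,0]},{"fingers":15,"translation":[-0.18,0.1,4.6],"rot":[0.53,1.1,0]},{"fingers":15,"translation":[-0.23,0.13,5.9],"rot":[0.68,1.4,0]},{"fingers":15,"translation":[-0.28,0.16,7.2],"rot":[0.83,1.7,0]},{"fingers":15,"translation":[-0.34,0.2,8.5],"rot":[1.0,2.05,0]},{"fingers":15,"translation":[-0.4,0.23,9.8],"rot":[1.16,2.4,0]},{"fingers":15,"translation":[-0.44,0.26,11.0],"rot":[1.3,2.7,0]},{"fingers":15,"translation":[-0.48,0.28,12.0],"rot":[1.42,2.92,0]}]'; python3 -c "
from h import *
togo([414,-392,120],frame(-.75,np.radians(26)))"
```

```text
time: 20.75
position: [484.5, -233.1, 233.0]
orientation: [-0.327, -0.627, 0.707, 0.017]
ft_force: [-0.1, 0.7, -0.1]
finger_gap: 26.3
t 20.75 p [ 484.5 -233.1  233. ] q [-0.327 -0.627  0.707  0.017] F [-0.1  0.7 -0.1] gap 26.293363009261466 j [-0.59  0.21  2.05  0.09  0.43  1.41]
trans [1.213 3.6   5.774] rot [ 0.776  1.584 -0.019]
tool axes x,y,z [[-0.79, 0.43, -0.44], [0.39, -0.21, -0.9], [-0.48, -0.88, -0.0]]
```

```bash
python3 -m inch '[{"fingers":15,"translation":[0.13,0.3,0.7],"rot":[0.1,0.2,0]},{"fingers":15,"translation":[0.3,0.7,1.5],"rot":[0.2,0.4,0]},{"fingers":15,"translation":[0.5,1.2,2.4],"rot":[0.33,0.67,0]},{"fingers":15,"translation":[0.68,1.7,3.3],"rot":[0.45,0.9,0]},{"fingers":15,"translation":[0.86,2.3,4.2],"rot":[0.57,1.15,0]},{"fingers":15,"translation":[1.05,2.8,5.0],"rot":[0.67,1.37,0]},{"fingers":15,"translation":[1.15,3.2,5.5],"rot":[0.75,1.5,0]},{"fingers":15,"translation":[1.21,3.5,5.77],"rot":[0.78,1.58,0]},{"fingers":15,"translation":[1.21,3.6,5.77],"rot":[0.78,1.58,0]},{"fingers":15,"translation":[1.21,3.6,5.77],"rot":[0.78,1.58,0]}]'; python3 -c "
from h import *
togo([414,-392,56],frame(-.75,np.radians(26)))
f=snap('scene','scene16');g=snap('top','top16')
for c in ['scene','top']: print([(round(float(d['score']),2),np.round(d['point'],0).tolist()) for d in env.mark_of(c,'flask_mid')])
im=cv2.imread('pics/scene16.png')[180:440,60:320]; a=cv2.resize(im,(400,400),interpolation=2)
im=cv2.imread('pics/top16.png')[200:400,400:600]; b=cv2.resize(im,(400,400),interpolation=2);cv2.imwrite('pics/z16.png',np.hstack([a,b]))
"
```

```text
time: 21.75
position: [414.4, -392.2, 119.6]
orientation: [-0.401, -0.582, 0.7, 0.104]
ft_force: [0.5, 0.5, -1.1]
finger_gap: 26.0
t 21.75 p [ 414.4 -392.2  119.6] q [-0.401 -0.582  0.7    0.104] F [ 0.5  0.5 -1.1] gap 25.967287906398816 j [-0.91  0.44  2.1   0.44  0.16  1.  ]
trans [0.947 1.897 0.002] rot [-0.001  0.003 -0.015]
tool axes x,y,z [[-0.66, 0.61, -0.44], [0.32, -0.3, -0.9], [-0.68, -0.73, 0.0]]
[(0.79, [414.0, -395.0, 112.0]), (0.2, [641.0, 20.0, 333.0])]
[(0.52, [413.0, -393.0, 112.0])]
```

View pics/z16.png

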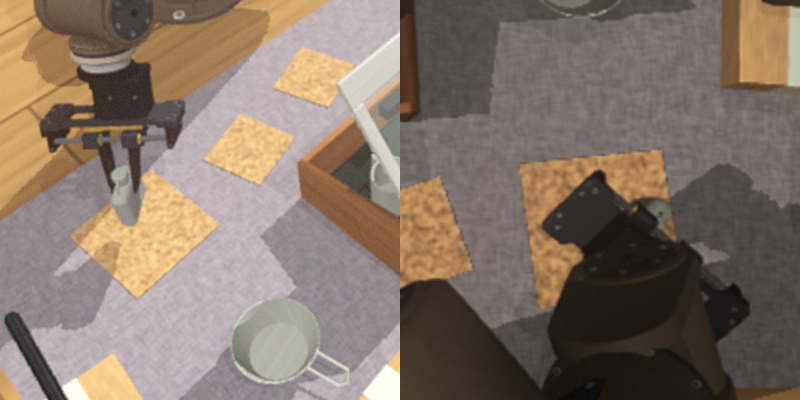

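The flask hangs upright over the mat at left-panel (125,195); both nets put it at (414,-394,112). j5 is near its limit again, so I'll yaw the wrist and shift slightly outward before lowering.

```bash
python3 -c "
from h import *
togo([425,-403,85],frame(-.48,np.radians(26)))"
```

```text
t 21.95 p [ 414.5 -391.7  120.6] q [-0.401 -0.582  0.7    0.103] F [ 0.2  0.9 -0.9] gap 25.970843295196314 j [-0.91  0.44  2.1   0.44  0.16  1.  ]
trans [0.063 1.291 0.038] rot [-0.851 -1.728 -0.025]
tool axes x,y,z [[-0.66, 0.61, -0.44], [0.32, -0.3, -0.9], [-0.68, -0.73, 0.0]]
```

```bash
python3 -m inch '[{"fingers":15,"translation":[-0.1,0.05,0],"rot":[-0.1,-0.2,0]},{"fingers":15,"translation":[-0.2,0.1,0],"rot":[-0.25,-0.5,0]},{"fingers":15,"translation":[-0.3,0.15,0],"rot":[-0.42,-0.85,0]},{"fingers":15,"translation":[-0.4,0.2,0.02],"rot":[-0.6,-1.2,0]},{"fingers":15,"translation":[-0.46,0.23,0.04],"rot":[-0.75,-1.5,0]},{"fingers":15,"translation":[-0.46,0.23,0.04],"rot":[-0.85,-1.73,0]},{"fingers":15,"translation":[-0.3,0.55,0.04],"rot":[-0.85,-1.73,0]},{"fingers":15,"translation":[-0.12,0.92,0.04],"rot":[-0.85,-1.73,0]},{"fingers":15,"translation":[0.06,1.29,0.04],"rot":[-0.85,-1.73,-0.02]},{"fingers":15,"translation":[0.06,1.29,0.04],"rot":[-0.85,-1.73,-0.02]}]'; python3 -c "
from h import *
togo([425,-403,56],frame(-.48,np.radians(26)))
f=snap('scene','scene17');g=snap('top','top17')
for c in ['scene','top']: print([(round(float(d['score']),2),np.round(d['point'],0).tolist()) for d in env.mark_of(c,'flask_mid')])
"
```

```text
time: 22.95
position: [425.0, -402.6, 84.3]
orientation: [-0.318, -0.632, 0.707, 0.009]
ft_force: [0.3, -0.7, -1.0]
finger_gap: 26.0
t 22.95 p [ 425.  -402.6   84.3] q [-0.318 -0.632  0.707  0.009] F [ 0.3 -0.7 -1. ] gap 25.985495354128552 j [-0.97  0.53  2.08  1.02  0.24  0.12]
trans [0.408 0.853 0.013] rot [0.004 0.004 0.004]
tool axes x,y,z [[-0.8, 0.41, -0.44], [0.39, -0.2, -0.9], [-0.46, -0.89, -0.0]]
[(0.88, [417.0, -406.0, 74.0]), (0.24, [642.0, 20.0, 333.0])]
[(0.73, [422.0, -403.0, 75.0])]
```

```bash
python3 -m inch '[{"fingers":15,"translation":[0.07,0.15,0],"rot":[0,0,0]},{"fingers":15,"translation":[0.15,0.3,0],"rot":[0,0,0]},{"fingers":15,"translation":[0.22,0.45,0],"rot":[0,0,0]},{"fingers":15,"translation":[0.28,0.57,0],"rot":[0,0,0]},{"fingers":15,"translation":[0.31,0.64,0],"rot":[0,0,0]},{"fingers":15,"translation":[0.33,0.68,0],"rot":[0,0,0]},{"fingers":15,"translation":[0.35,0.72,0],"rot":[0,0,0]},{"fingers":15,"translation":[0.37,0.75,0],"rot":[0,0,0]},{"fingers":15,"translation":[0.37,0.75,0],"rot":[0,0,0]},{"fingers":15,"translation":[0.37,0.75,0],"rot":[0,0,0]}]'; python3 -c "
from h import *
togo([425,-403,56],frame(-.48,np.radians(26)))"
```

```text
time: 24.15
position: [425.2, -403.2, 60.9]
orientation: [-0.319, -0.631, 0.707, 0.008]
ft_force: [0.2, 0.4, -1.5]
finger_gap: 26.4
t 24.15 p [ 425.2 -403.2   60.9] q [-0.319 -0.631  0.707  0.008] F [ 0.2  0.4 -1.5] gap 26.415845644133274 j [-0.97  0.57  2.09  1.26  0.22 -0.13]
trans [ 0.081  0.141 -0.003] rot [-0.004  0.006 -0.013]
tool axes x,y,z [[-0.8, 0.41, -0.44], [0.39, -0.2, -0.9], [-0.46, -0.89, 0.0]]
```

Weight is still about −1.5 N, so there is no contact yet. I'll lower 6 mm slowly.

```bash
python3 -m inch '[{"fingers":15,"translation":[0.02,0.04,0],"rot":[0,0,0]},{"fingers":15,"translation":[0.04,0.07,0],"rot":[0,0,0]},{"fingers":15,"translation":[0.05,0.1,0],"rot":[0,0,0]},{"fingers":15,"translation":[0.06,0.12,0],"rot":[0,0,0]},{"fingers":15,"translation":[0.07,0.14,0],"rot":[0,0,0]},{"fingers":15,"translation":[0.08,0.16,0],"rot":[0,0,0]},{"fingers":15,"translation":[0.09,0.18,0],"rot":[0,0,0]},{"fingers":15,"translation":[0.09,0.18,0],"rot":[0,0,0]},{"fingers":15,"translation":[0.09,0.18,0],"rot":[0,0,0]},{"fingers":15,"translation":[0.09,0.18,0],"rot":[0,0,0]}]'; python3 -c "
from h import *
st()"
```

```text
time: 25.15
position: [425.3, -403.2, 55.1]
orientation: [-0.319, -0.631, 0.707, 0.008]
ft_force: [-0.2, 1.7, 4.4]
finger_gap: 25.8
t 25.15 p [ 425.3 -403.2   55.1] q [-0.319 -0.631  0.707  0.008] F [-0.2  1.7  4.4] gap 25.81410270157297 j [-0.97  0.58  2.1   1.33  0.21 -0.2 ]
```

Touched down at z = 55.1, where 55.2 was predicted, with +4.4 N. Now I release.

```bash
python3 -m inch '[{"fingers":24,"translation":[0,0,0],"rot":[0,0,0]},{"fingers":28,"translation":[0,0,0],"rot":[0,0,0]},{"fingers":30,"translation":[0,0,0],"rot":[0,0,0]},{"fingers":34,"translation":[0,0,0],"rot":[0,0,0]},{"fingers":40,"translation":[0,0,0],"rot":[0,0,0]},{"fingers":50,"translation":[0,0,0],"rot":[0,0,0]},{"fingers":60,"translation":[0,0,0],"rot":[0,0,0]},{"fingers":75,"translation":[0,0,0],"rot":[0,0,0]},{"fingers":75,"translation":[0,0,0],"rot":[0,0,0]},{"fingers":75,"translation":[0,0,0],"rot":[0,0,0]}]'; python3 -c "
from h import *
st();f=snap('scene','scene18')
im=cv2.imread('pics/scene18.png')[180:440,40:340]; cv2.imwrite('pics/z18.png',cv2.resize(im,None,fx=2.2,fy=2.2,interpolation=2))"
```

```text
time: 26.15
position: [425.3, -403.3, 55.1]
orientation: [-0.319, -0.631, 0.707, 0.008]
ft_force: [0.2, -0.1, -0.5]
finger_gap: 72.3
t 26.15 p [ 425.3 -403.3   55.1] q [-0.319 -0.631  0.707  0.008] F [ 0.2 -0.1 -0.5] gap 72.31791629953095 j [-0.97  0.58  2.1   1.33  0.21 -0.2 ]
```

View pics/z18.png

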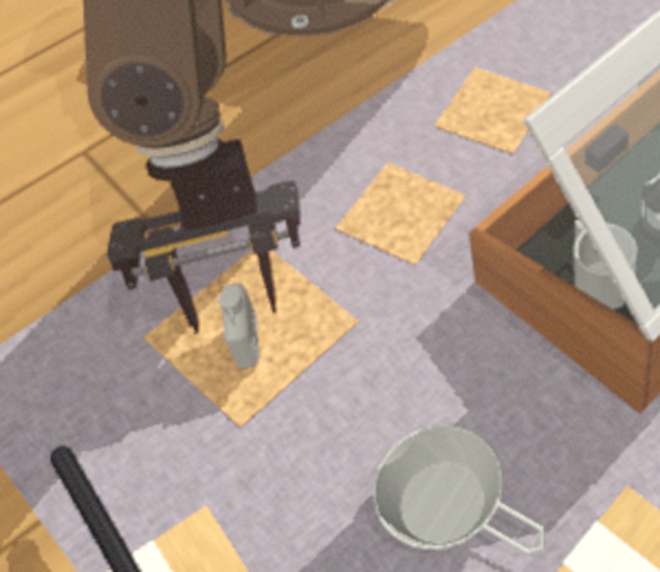

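The flask stands upright on the mat at zoom (242,330), with both fingers clear. I'll back out along the tool axis.

```bash
python3 -m inch '[{"fingers":85,"translation":[0,-0.2,0],"rot":[0,0,0]},{"fingers":90,"translation":[0,-0.6,0],"rot":[0,0,0]},{"fingers":90,"translation":[0,-1.2,0],"rot":[0,0,0]},{"fingers":90,"translation":[0,-2.0,0],"rot":[0,0,0]},{"fingers":90,"translation":[0,-2.9,0],"rot":[0,0,0]},{"fingers":90,"translation":[0,-3.8,0],"rot":[0,0,0]},{"fingers":90,"translation":[0,-4.6,0],"rot":[0,0,0]},{"fingers":90,"translation":[0,-5.4,0],"rot":[0,0,0]},{"fingers":90,"translation":[0,-6,0],"rot":[0,0,0]},{"fingers":90,"translation":[0,-6,0],"rot":[0,0,0]}]'; python3 -c "
from h import *
st()
for c in ['scene','top']:
  f=snap(c,c+'19')
  for n in ['flask_mid','lantern_mid','mug_mid','cup_mid','cartridge_mid','mat','lid_press']: print(c,n,[(round(float(d['score']),2),np.round(d['point'],0).tolist()) for d in env.mark_of(c,n)])
"
```

```text
time: 27.2
position: [354.9, -366.8, 218.6]
orientation: [-0.319, -0.63, 0.708, 0.007]
ft_force: [-0.0, -0.6, -0.3]
finger_gap: 89.8
t 27.2 p [ 354.9 -366.8  218.6] q [-0.319 -0.63   0.708  0.007] F [-0.  -0.6 -0.3] gap 89.78893689445901 j [-1.06  0.2   2.11  0.53  0.5   0.56]
scene flask_mid [(0.69, [425.0, -408.0, 51.0])]
scene lantern_mid []
scene mug_mid [(0.74, [649.0, -89.0, 48.0])]
scene cup_mid [(0.65, [708.0, -368.0, 19.0])]
scene cartridge_mid [(0.86, [699.0, 360.0, 36.0])]
scene mat [(0.97, [410.0, -177.0, 2.0]), (0.91, [410.0, -392.0, -2.0]), (0.65, [364.0, 4.0, 3.0])]
scene lid_press [(0.94, [640.0, 22.0, 331.0])]
top flask_mid [(0.87, [424.0, -400.0, 45.0])]
top lantern_mid [(0.75, [646.0, 14.0, 50.0])]
top mug_mid [(0.59, [651.0, -98.0, 48.0])]
top cup_mid [(0.9, [706.0, -372.0, 24.0]), (0.2, [642.0, 12.0, 51.0])]
top cartridge_mid [(0.95, [696.0, 359.0, 36.0]), (0.26, [424.0, -402.0, 44.0])]
top mat [(0.94, [407.0, -179.0, 1.0]), (0.9, [413.0, -390.0, -6.0]), (0.9, [367.0, 2.0, -2.0]), (0.49, [695.0, 356.0, 39.0])]
top lid_press [(0.84, [644.0, 23.0, 339.0]), (0.34, [648.0, -96.0, 49.0])]
```

View pics/scene19.png

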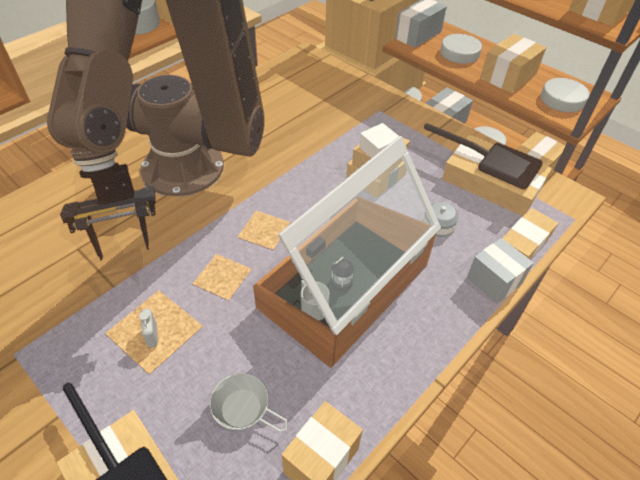

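The flask stands upright on the large mat at (149,328), the lid is open, and the arm is clear. I'm handing in.

```bash
python3 -c "
from plant import env
print(env.finish_job())"
```

```text
the job is handed in; nothing more can be done
None
```

The hip flask is standing upright on the large cork mat, the lid is fully open, and I handed the job in at about 28 s of the 72 s. No verdict was reported back.

**What I did:** I pressed the lid's front bar until the force reached about 9 N and the latch let go. I then eased the lid up on the closed fingers at about 0.4 rad/s until it stood open. With the gripper tilted 26–30° I reached in under the lid, gripped the flask across its thickness and lifted it out. I lowered it onto the mat until it touched (+4.4 N), then released it and backed away.

**Last checks:**
- **Flask:** the cameras put its centre at about (424, -404, 45–51) mm. That is roughly 15 mm from the mat's centre along each axis, and upright in the picture.
- **Lid:** the press point is still at its fully open height (331–339 mm).
- **Other goods:** the lantern, mug, camp cup and gas cartridge all read within about 6 mm of where they were first seen.
- **Robot:** the force at the tool was near zero after backing away.

**Checks that failed or disagreed:**
- The scene camera never found the lantern; only the top camera confirmed it.
- The two cameras differed by 8 mm in y and 6 mm in z on the flask's final position, a little more than their stated accuracy.
- I estimated the lid's opening speed from the finger motion; it was not measured directly.

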